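Hold down the toaster lever for the round waffle

TASK

The toaster's catch no longer latches, so the levers spring back up. One side holds a round waffle and the other a square slice of toast: with the fingertips, press the lever of the side with the round waffle all the way down, firmly but without leaning hard on it, and finish while still holding it down. Leave the other lever up, do not touch the food, and do not disturb the mug and the jar.

Things in the scene. Friction and masses are not known exactly. Their poses are not given: they have to be found in the camera images.
- toaster: Steel toaster, black end caps, fixed; 130 mm deep (x), 340 long (y), 173 high. Origin: centre of underside; x front to back (front face, with the levers, at x = -65 mm, towards the robot), y along its length, z up. Two top slots in one row along y, each 22 x 108 mm, centred at y = +75 mm (left) and -75 mm (right), each with its own lever and carriage.
- lever_left_top (a point): Centre of the top face of the left black lever tab, which lowers the left (+y) slot's carriage; moves with it. Tab: 44 mm deep (x), 46 long (y), 12 thick, sticking out of the front face (toaster x -65 to -109 mm); its top is 155 mm above the counter when up, 115 mm fully down. Axes as the toaster's.
- lever_right_top (a point): The same for the right lever tab, which lowers the right (local -y) slot's carriage.
- lever_left (a joint): Travel of the left lever, m, straight down: 0 up (rest), 0.040 fully down at a solid stop. Spring: about 6 N at the top to 12 N at the bottom; returns when let go. Over 0.035 counts as fully down. Never push the toaster with more than 60 N.
- lever_right (a joint): The same for the right lever.
- waffle_center (a point): Centre of the round waffle: brown gridded disc 100 mm across, 15 mm thick, on edge in one of the two slots; it reaches about 42 mm above the toaster's top, 2 mm when its lever is fully down. Its axis lies along the toaster's x; it may roll about it.
- toast_center (a point): Centre of the square slice of toast, 100 x 100 mm and 15 mm thick, standing on edge in the other slot, its flat top edge about 42 mm above the toaster's top.
- mug: Bystander: white mug, 80 mm across, 95 mm high, handle on its local +y side. Origin: centre of its underside.
- jar: Bystander: closed amber jar, 70 mm across, 110 mm high. Origin: centre of its underside.
There are look-alikes about, which are no part of the job. Leave any green or white look-alike of the part that bears waffle_center alone.

How it is judged:
At the end, for the whole second after the job is handed in: The lever on the waffle's side is held fully down (over 35 of its 40 mm) by the fingers, which press on the toaster with 4 to 60 N; the waffle has gone down with it (centre below 135 mm), the toast is still up and its lever within 5 mm of the top (((y of waffle_center in the frame of toaster above 0 m and value of joint lever_left above 0.035 m and value of joint lever_right below 0.005 m) or (y of waffle_center in the frame of toaster below 0 m and value of joint lever_right above 0.035 m and value of joint lever_left below 0.005 m)) and z of waffle_center in the frame of toaster below 0.135 m and z of toast_center in the frame of toaster above 0.155 m and contact force between the fingers and toaster between 4 and 60 N); the arm keeps its last pose, push and grip.
It fails at once if the toast's lever is pressed (over 10 mm) ((y of waffle_center in the frame of toaster above 0 m and value of joint lever_right above 0.01 m) or (y of waffle_center in the frame of toaster below 0 m and value of joint lever_left above 0.01 m)).
It fails at once if the toaster is pushed with more than 60 N (contact force between the fingers and toaster above 60 N).
It fails at once if the robot touches the food (contact force between any of the arm, the fingers and waffle above 0.5 N or contact force between any of the arm, the fingers and toast above 0.5 N).
It fails at once if the mug or the jar is moved by more than 20 mm (distance of any of mug, jar from where it was at the start of the episode above 0.02 m).
It also fails if it takes over 32 s, if anything falls off the work surface, if the arm or the gripper's body presses on something with over 40 N, if the wrist force passes 120 N, or if a joint passes its speed limit or range.

ROBOT

A 6-joint arm with a two-finger parallel gripper is mounted at the origin on the work surface. World frame = base frame: x ahead of the robot, y to its left, z up, the work surface at z = 0. Lengths are in m, angles in rad, forces in N, time in s.
With the tool pointing down it reaches from about 0.25 to 0.725 m from the base axis. Payload 4 kg.
Tool frame: the origin (TCP) lies midway between the tips of the shut fingers; the grasp point (between the pads) lies 19 mm behind it; z points along the fingers, y is the line along which they close (so a half turn about z gives the same grasp; the last joint's range is limited). The gripper opens to 85 mm and grips with 20 to 120 N. Pads are 22 mm wide; open, the fingers measure 114 mm over their backs; the gripper's body (76 mm by 85 mm) begins 54 mm behind the grasp point. The pads swing forward as they close: fully open they stand 13 mm farther back than shut.
Start: joints at [-1.306, 0.241, 0.005, 1.335, 0, 1.571], TCP at [0.131, -0.483, 0.231] pointing down, gripper open.
Joint ranges: [-2.72, 2.72], [-1.05, 1.87], [-1.09, 1.28], [-1.99, 2.15], [-1.42, 1.44], [-3.14, 3.14]. Speed limits (rad/s): [2.79, 2.79, 3.14, 3.14, 3.14, 3.14].

INTERFACE

Orientations are given as a unit quaternion [x, y, z, w].
In Python, from workcell import bot gives the robot as it stands.
- The arm moves only by the tool move_arm, never from a script. Its argument "motion" is a list of rows, each an object of numbers: "x", "y", "z": the shift along the tool's x, y, z in cm; "yaw": the turn about the tool's z in degrees. A call has 1 to 20 rows; each row is the pose to reach, as a shift and turn from the pose commanded when the call began, along the tool's axes at that moment; what a row does not reach only later rows make up. A row lasts 1/8 s, in which the tool goes at most 62.5 mm and 10.7 degrees, less where a joint would pass 70% of its speed; a pose out of reach is approached as far as the arm can. A call with a gripper value outside its range is refused whole. "gripper" is the opening, from -1 (shut) to 1 (fully open), set as the call begins (left out, the last holds). The fingers move at their own pace and stop on an object; the grip force is fixed at half the most. Time passes only in rows, so rows that repeat a pose let the fingers close. It gives the time, the measured TCP pose, the force, the opening and the grip force at its end, in the units of the state.
- bot.get_obs(): the state, without advancing time (a new reading comes with each control period).
- bot.camera(name): name is "scene" or "top" or "wrist"; returns the picture (384x512x3 uint8, blue, green, red); there is no depth.
- bot.camera_model(name): a dict with "K" (3x3 intrinsics, pixels), "world_from_camera" (4x4, takes a point from camera to world coordinates). Camera axes: x right, y down, z forward; pixel columns grow to the right and rows downward; lengths in m; the calibration is good to about 2 mm. The wrist camera is an equidistant fisheye: a pixel r from the principal point sees the ray r / f radians off the axis. A picture is of the moment at which its call begins: read the wrist's pose just before it. camera_model takes no time and is no camera call; for the wrist camera it gives the pose at the moment of the call.
- bot.job_done(): hands the job in; it is judged then, once.
Trained networks look in the newest picture that a camera, given by its name, has taken for a name from the list of things; names that differ only in an ending like _2 or _b are one class to them, and where a whole thing is asked for, a point or a joint stands for the part that bears it (a point fixed in the world has none). Each returns a list of dicts, best first, with "score" (0 to 1); they miss things now and then, are a little off and sometimes report something else, mostly with a low value. They report only what shows in the picture. A call takes as long as a camera call. They do not tell look-alikes from the thing itself.
- bot.cut_out(camera, name): "mask" (384x512 bool, what is visible of it) and "centre" ([row, column] in pixels, amid what is visible of it).
The state is a dict: "clock": time; "joint_pos": joint angles; "joint_vel": joint speeds; "tau": joint torques, N m; "eef_pos": TCP position; "tool_rot": TCP orientation; "ft_force": force on the tool from outside, world axes, zero at the start; "ft_torque": the same for the moment, N m; "grip_width": finger opening in m; "grasp_force": force on a finger pad.
Only numpy, scipy, OpenCV 4.12 (cv2) and the standard library are available. Lean on these libraries where they do the work, as an engineer would, in place of code of your own. Each camera call takes 0.05 s, during which the arm holds its last target. There are 200 camera calls.

## Working session

There is one attempt and no reset: what is moved stays moved. The work goes in short steps, Python scripts to look and compute and a tool call to move; the robot and the scene stay as the last step left them, time stands still between calls to the robot, and variables do not carry over. Pictures are saved under pics/ and viewed, at most 10 in all, crops included, and the job is handed in when it is done.

Besides the shell and the picture viewer there is one more tool, called after "Emit:" as name([rows], argument=value, ...), one row to a line, values as JSON. move_arm: Moves the arm, as the interface text tells. Its arguments: {"type":"object","properties":{"motion":{"type":"array"},"gripper":{"type":"number"}},"required":["motion"]}

```bash
mkdir -p pics
python3 - <<'E'
from workcell import bot
import cv2,numpy as np
for c in ["scene","top"]:
    im=bot.camera(c); cv2.imwrite(f"pics/{c}0.png",im)
    m=bot.camera_model(c); print(c,np.round(m["K"],1).tolist(),np.round(m["world_from_camera"],3).tolist())
    for n in ["toaster","lever_left_top","lever_right_top","waffle_center","toast_center","mug","jar"]:
        for d in bot.cut_out(c,n)[:3]:
            r,q=np.where(d["mask"]); print(n,round(d["score"],2),np.round(d["centre"],0),r.min(),r.max(),q.min(),q.max())
print(bot.get_obs())
E
```

```text
scene [[389.5, 0.0, 255.3], [0.0, 389.5, 193.9], [0.0, 0.0, 1.0]] [[-0.855, 0.429, -0.292, 0.961], [0.519, 0.718, -0.463, 0.546], [0.011, -0.547, -0.837, 1.103], [0.0, 0.0, 0.0, 1.0]]
toaster 0.62 [185. 241.] 125 241 187 291
lever_left_top 0.47 [169. 277.] 164 176 269 283
waffle_center 0.84 [151. 274.] 140 160 259 286
waffle_center 0.67 [129. 186.] 121 143 181 187
waffle_center 0.64 [237. 208.] 227 251 189 218
toast_center 0.83 [179. 253.] 163 195 242 266
mug 0.63 [328. 348.] 304 352 331 367
mug 0.63 [169. 279.] 163 176 269 284
jar 0.94 [110. 230.] 94 127 222 239
top [[367.9, 0.0, 260.4], [0.0, 367.9, 193.7], [0.0, 0.0, 1.0]] [[-0.005, -0.987, 0.164, 0.427], [-1.0, 0.004, -0.006, 0.016], [0.005, -0.164, -0.986, 1.105], [0.0, 0.0, 0.0, 1.0]]
toaster 0.58 [186. 296.] 141 223 228 363
lever_left_top 0.81 [214. 270.] 205 222 263 281
lever_right_top 0.77 [201. 329.] 194 212 319 338
waffle_center 0.83 [169. 320.] 162 176 304 341
waffle_center 0.8 [248. 321.] 231 262 310 331
waffle_center 0.76 [168. 394.] 160 176 377 411
toast_center 0.68 [177. 270.] 171 186 247 287
mug 0.95 [196. 111.] 179 211 91 130
jar 0.7 [238. 405.] 221 247 386 422
{'clock': 0.8, 'joint_pos': array([-1.30600483e+00,  2.40552885e-01,  5.02774850e-03,  1.33519195e+00,
        6.78638240e-06,  1.57078750e+00]), 'joint_vel': array([ 0.0008554 , -0.00020879, -0.00120941,  0.00070045, -0.0002258 ,
        0.00093903]), 'tau': array([-1.32993726e-03, -3.72153068e+01,  2.52677661e+01,  8.07748074e-04,
       -3.80055394e-05, -6.18305108e-06]), 'eef_pos': array([ 0.13086039, -0.48258916,  0.23134064]), 'tool_rot': array([9.91247894e-01, 1.32013679e-01, 8.59369614e-06, 3.88265961e-05]), 'ft_force': array([ 0.32998169,  0.59628226, -0.34001714]), 'ft_torque': array([ 0.02474427, -0.03994961, -0.01977203]), 'grasp_force': 0.0, 'grip_width': 0.08531520687358715}
```

```bash
python3 -c "
import cv2,numpy as np
cv2.imwrite('pics/both.png',cv2.resize(np.vstack([cv2.imread('pics/scene0.png')[:300],cv2.imread('pics/top0.png')[:300]]),(512,600)))"
```

```text
(no output)
```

View pics/scene0.png

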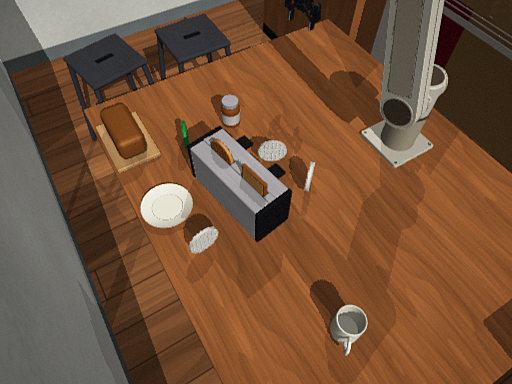

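View pics/top0.png

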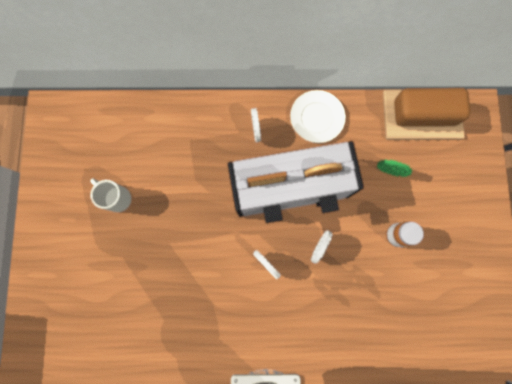

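The round waffle appears to be in the far slot in the scene picture (about row 150, col 222), on the jar's side. In the top picture that is the right slot, about (169, 320). The square toast is at scene (179, 253). White and green look-alikes lie around. I'll check this in a crop and work out the target.

```bash
cat > h.py <<'E'
import numpy as np,cv2
from workcell import bot
def at_z(c,rc,z):
    m=bot.camera_model(c);T=np.array(m["world_from_camera"])
    d=T[:3,:3]@np.linalg.inv(m["K"])@[rc[1],rc[0],1]; p=T[:3,3]
    return p+d*(z-p[2])/d[2]
E
python3 - <<'E'
from h import *
a=cv2.resize(cv2.imread('pics/scene0.png')[115:250,170:330],None,fx=4,fy=4,interpolation=cv2.INTER_CUBIC)
cv2.imwrite('pics/z1.png',a)
b=cv2.resize(cv2.imread('pics/top0.png')[135:270,220:380],None,fx=4,fy=4,interpolation=cv2.INTER_CUBIC)
cv2.imwrite('pics/z2.png',b)
print("levL",at_z("top",(214,271),.155),"levR",at_z("top",(203,329),.155))
print("toast",at_z("top",(177,270),.2),"waffle",at_z("top",(169,320),.2))
print("mug",at_z("top",(196,111),.095),"jar",at_z("top",(234,409),.11),"white",at_z("top",(248,321),.05))
E
```

```text
levL [ 0.53089725 -0.01680645  0.155     ] levR [ 0.55908659 -0.16847253  0.155     ]
toast [ 0.61938662 -0.01362734  0.2       ] waffle [ 0.63954281 -0.14005641  0.2       ]
mug [0.5895329  0.42464519 0.095     ] jar [ 0.48002319 -0.39034609  0.11      ] white [ 0.44479861 -0.16155236  0.05      ]
```

View pics/z1.png

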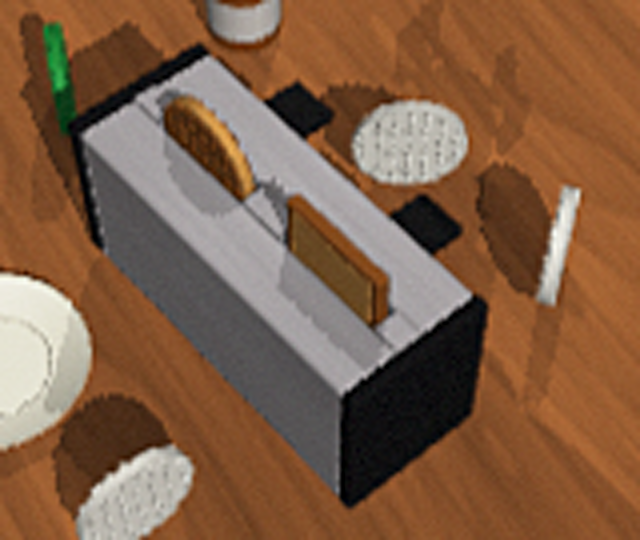

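View pics/z2.png

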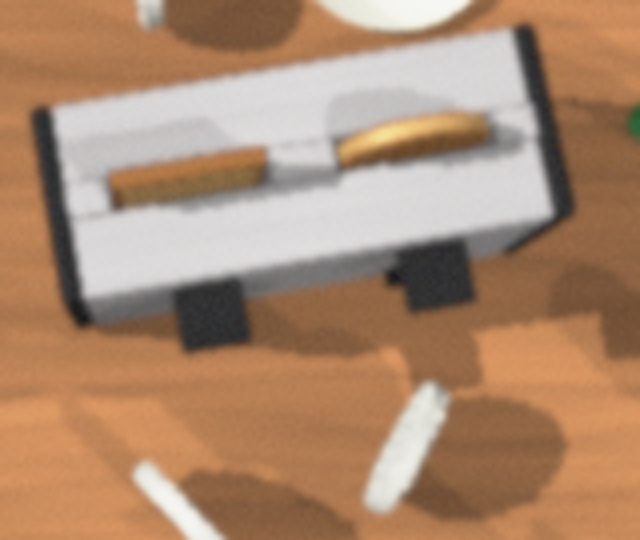

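The crops confirm it: the waffle is in the right slot (−y), with its lever at about top pixel (204, 329). The toaster's yaw is about 10.5°. White look-alikes stand clear in front of it. I'll move to hover over the right lever.

Emit:
move_arm([
  {"x": 4,"y": -1.6},
  {"x": 9,"y": -3.6},
  {"x": 14,"y": -5.5,"yaw": 1},
  {"x": 19,"y": -7.5,"yaw": 2},
  {"x": 24,"y": -9.5,"yaw": 3},
  {"x": 29,"y": -11.5,"yaw": 4},
  {"x": 34,"y": -13.4,"yaw": 4.7},
  {"x": 39,"y": -15.4,"yaw": 4.7},
  {"x": 44,"y": -17.4,"yaw": 4.7},
  {"x": 47,"y": -18.6,"yaw": 4.7},
  {"x": 48.5,"y": -19.2,"yaw": 4.7},
  {"x": 48.5,"y": -19.2,"yaw": 4.7},
  {"x": 48.5,"y": -19.2,"yaw": 4.7},
  {"x": 48.5,"y": -19.2,"yaw": 4.7},
], gripper=-1)

```text
invalid input at $.motion[0]: expected keys x, y, z, yaw
```

Run:
```python
from h import *
o=bot.get_obs();print(o["clock"],o["eef_pos"],o["tool_rot"],o["grip_width"],o["ft_force"])
m=bot.camera_model("wrist");im=bot.camera("wrist")
T=np.array(m["world_from_camera"]);K=np.array(m["K"])
def proj(p):
    c=np.linalg.inv(T)@[*p,1];c=c[:3];th=np.arctan2(np.hypot(c[0],c[1]),c[2]);ph=np.arctan2(c[1],c[0])
    return int(K[0,2]+K[0,0]*th*np.cos(ph)),int(K[1,2]+K[0,0]*th*np.sin(ph))
a=np.radians(10.5);X=np.array([np.cos(a),np.sin(a),0]);Y=np.array([-np.sin(a),np.cos(a),0])
c=np.array([.557,-.17,.155])
for n in ["lever_right_top"]:
    for d in bot.cut_out("wrist",n)[:3]: print(n,d["score"],d["centre"])
im=im.copy()
for cc in (c,c+.15*Y):
  for s,t in ((1,1),(1,-1),(-1,-1),(-1,1)): cv2.circle(im,proj(cc+s*.022*X+t*.023*Y),2,(0,0,255),-1)
cv2.circle(im,proj(o["eef_pos"]),3,(255,255,0),-1)
cv2.imwrite("pics/w1.png",cv2.resize(im,(768,576)))
```

```text
0.8 [ 0.13086039 -0.48258916  0.23134064] [9.91247894e-01 1.32013679e-01 8.59369614e-06 3.88265961e-05] 0.08531520687358715 [ 0.32998169  0.59628226 -0.34001714]
```

View pics/w1.png

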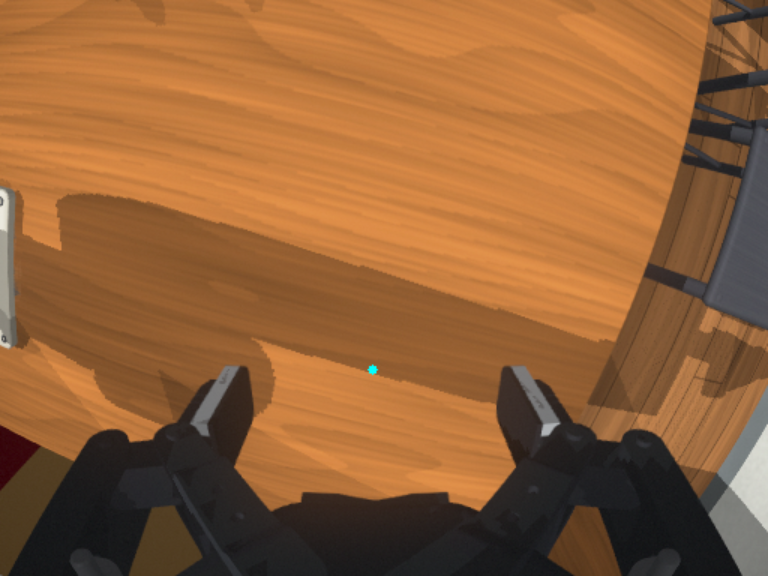

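The move was refused because every row needs all four keys, so this wrist picture still shows the start pose: bare table, open fingers. I'll resend it in full.

Emit:
move_arm([
  {"x": 4,"y": -1.6,"z": 0,"yaw": 0},
  {"x": 9,"y": -3.6,"z": 0,"yaw": 0},
  {"x": 14,"y": -5.5,"z": 0,"yaw": 1},
  {"x": 19,"y": -7.5,"z": 0,"yaw": 2},
  {"x": 24,"y": -9.5,"z": 0,"yaw": 3},
  {"x": 29,"y": -11.5,"z": 0,"yaw": 4},
  {"x": 34,"y": -13.4,"z": 0,"yaw": 4.7},
  {"x": 39,"y": -15.4,"z": 0,"yaw": 4.7},
  {"x": 44,"y": -17.4,"z": 0,"yaw": 4.7},
  {"x": 47,"y": -18.6,"z": 0,"yaw": 4.7},
  {"x": 48.5,"y": -19.2,"z": 0,"yaw": 4.7},
  {"x": 48.5,"y": -19.2,"z": 0,"yaw": 4.7},
  {"x": 48.5,"y": -19.2,"z": 0,"yaw": 4.7},
  {"x": 48.5,"y": -19.2,"z": 0,"yaw": 4.7},
], gripper=-1)

```text
clock: 2.65
eef_pos: [0.5478, -0.1714, 0.2316]
tool_rot: [0.996, 0.09, -0.0, 0.0]
ft_force: [-0.0, 0.3, 0.3]
grip_width: 0.0002
grasp_force: 0.0
```

Run:
```python
from h import *
o=bot.get_obs();print(o["clock"],o["eef_pos"],o["tool_rot"])
m=bot.camera_model("wrist");im=bot.camera("wrist").copy()
T=np.array(m["world_from_camera"]);K=np.array(m["K"]);print(T[:3,3])
def proj(p):
    c=np.linalg.inv(T)@[*p,1];th=np.arctan2(np.hypot(c[0],c[1]),c[2]);ph=np.arctan2(c[1],c[0])
    return int(K[0,2]+K[0,0]*th*np.cos(ph)),int(K[1,2]+K[0,0]*th*np.sin(ph))
a=np.radians(10.5);X=np.array([np.cos(a),np.sin(a),0]);Y=np.array([-np.sin(a),np.cos(a),0])
c=np.array([.557,-.17,.155])
for cc in (c,c+.15*Y):
  for s,t in ((1,1),(1,-1),(-1,-1),(-1,1)): cv2.circle(im,proj(cc+s*.022*X+t*.023*Y),2,(0,0,255),-1)
cv2.circle(im,proj(o["eef_pos"]),3,(255,255,0),-1)
cv2.circle(im,proj([*o["eef_pos"][:2],.155]),3,(255,0,255),-1)
cv2.imwrite("pics/w2.png",cv2.resize(im,(768,576)))
```

```text
2.65 [ 0.54781749 -0.17136868  0.23158012] [ 9.95911529e-01  9.03338890e-02 -4.24004881e-05  1.14700709e-04]
[ 0.62458763 -0.15797558  0.37453237]
```

View pics/w2.png

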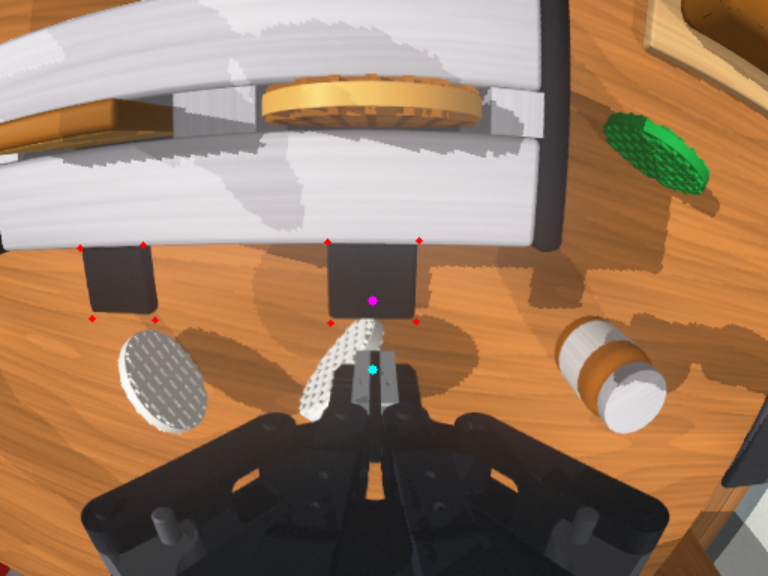

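The lever's corners match the prediction. The fingertip target (magenta, 300) is slightly close to the tab's front edge (318), so I'll shift 4 mm in and descend to just above the tab.

Emit:
move_arm([
  {"x": 0.4,"y": 0,"z": 2,"yaw": 0},
  {"x": 0.4,"y": 0,"z": 4.5,"yaw": 0},
  {"x": 0.4,"y": 0,"z": 6.5,"yaw": 0},
  {"x": 0.4,"y": 0,"z": 7,"yaw": 0},
  {"x": 0.4,"y": 0,"z": 7.4,"yaw": 0},
  {"x": 0.4,"y": 0,"z": 7.8,"yaw": 0},
  {"x": 0.4,"y": 0,"z": 8.2,"yaw": 0},
  {"x": 0.4,"y": 0,"z": 8.6,"yaw": 0},
  {"x": 0.4,"y": 0,"z": 8.6,"yaw": 0},
])

```text
clock: 3.82
eef_pos: [0.5532, -0.17, 0.1467]
tool_rot: [0.996, 0.091, 0.001, 0.001]
ft_force: [-1.2, 0.6, 4.9]
grip_width: 0.0
grasp_force: 2.8
```

Emit:
move_arm([
  {"x": 0,"y": 0,"z": 0.5,"yaw": 0},
  {"x": 0,"y": 0,"z": 1.0,"yaw": 0},
  {"x": 0,"y": 0,"z": 1.5,"yaw": 0},
  {"x": 0,"y": 0,"z": 2.0,"yaw": 0},
  {"x": 0,"y": 0,"z": 2.4,"yaw": 0},
  {"x": 0,"y": 0,"z": 2.7,"yaw": 0},
  {"x": 0,"y": 0,"z": 2.9,"yaw": 0},
  {"x": 0,"y": 0,"z": 2.9,"yaw": 0},
])

```text
clock: 4.82
eef_pos: [0.5532, -0.1701, 0.1187]
tool_rot: [0.996, 0.091, 0.001, 0.001]
ft_force: [-3.2, 0.7, 9.7]
grip_width: -0.0
grasp_force: 4.9
```

Emit:
move_arm([
  {"x": 0,"y": 0,"z": 0.1,"yaw": 0},
  {"x": 0,"y": 0,"z": 0.2,"yaw": 0},
  {"x": 0,"y": 0,"z": 0.3,"yaw": 0},
  {"x": 0,"y": 0,"z": 0.3,"yaw": 0},
  {"x": 0,"y": 0,"z": 0.3,"yaw": 0},
])

```text
clock: 5.45
eef_pos: [0.5532, -0.17, 0.1159]
tool_rot: [0.996, 0.091, 0.001, 0.001]
ft_force: [-4.1, 0.7, 11.5]
grip_width: 0.0
grasp_force: 5.1
```

Emit:
move_arm([
  {"x": 0,"y": 0,"z": 0.05,"yaw": 0},
  {"x": 0,"y": 0,"z": 0.1,"yaw": 0},
  {"x": 0,"y": 0,"z": 0.15,"yaw": 0},
  {"x": 0,"y": 0,"z": 0.15,"yaw": 0},
  {"x": 0,"y": 0,"z": 0.15,"yaw": 0},
])

```text
clock: 6.08
eef_pos: [0.5533, -0.17, 0.115]
tool_rot: [0.996, 0.091, 0.002, 0.001]
ft_force: [-4.5, 0.9, 14.1]
grip_width: -0.0001
grasp_force: 6.7
```

Run:
```python
from h import *
print(bot.get_obs()["ft_force"])
im=bot.camera("scene");w=bot.camera("wrist")
a=cv2.resize(im[105:250,160:320],(640,580),interpolation=cv2.INTER_CUBIC)
cv2.imwrite("pics/f1.png",a);cv2.imwrite("pics/f2.png",w)
```

```text
[-4.48065192  0.8679956  14.07671875]
```

View pics/f1.png

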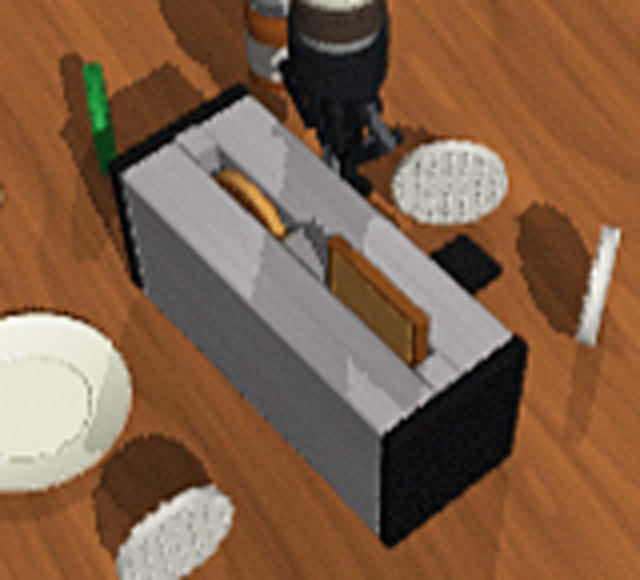

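View pics/f2.png

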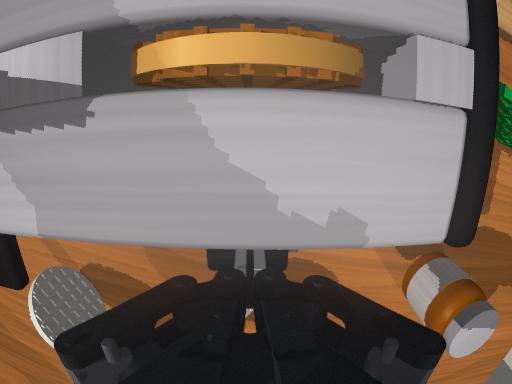

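The waffle has sunk into its slot (crop about (245, 200)), while the toast and the left lever are still up. The fingers hold the right lever at its stop with about 14 N, and nothing else has moved. I'll hand it in.

```bash
python3 -c "
from workcell import bot
print(bot.job_done())"
```

```text
the job is handed in; nothing more can be done
None
```

I pressed the right lever, the waffle's side, fully down and handed the job in while still holding it at about 14 N; the last pictures showed the toast and its lever still up, and nothing else disturbed.

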